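Close the sprung bead press on a finished bead and hold it shut

TASK

A finished, cold glass disc bead lies in the cup of the small sprung bead press; close the press on it to check that the bead is to size. Pick up the loose upper die, the one with the upright wooden grip, turn it so that its notched end is over the notched end of the lower die, feel it onto the two locating pins until it drops down onto the springs, then press it fully shut, and leave the bead in its cup and everything else on the bench where it is. Finish while still holding the press shut: the springs lift the die as soon as you let go.

Things in the scene. Friction and masses are not known exactly. Their poses are not given: they have to be found in the camera images.
- die_grip (a point): Centre of the pale wooden grip of the loose upper die, where to grasp it: an upright bar 62 mm long (this frame's x), 20 mm thick (y), 44 mm high, flat sides, on top of the graphite block. This point is 46 mm above the die's underside, 22 mm below the grip's top; z is up. The die (0.2 to 0.33 kg) starts lying on the bench, underside down.
- upper_die: The loose upper die: dark grey graphite block 90 (x) x 56 (y) x 24 mm. Origin: centre of its underside. An open notch, 12 mm wide, 6 mm deep, is cut right through the middle of its +x end. Underside: blind holes 16 mm deep, 12.5 mm wide at x = -28 mm and 9.5 mm wide at x = +28 mm (both y = 0), and in the middle a bead cavity 25 mm across, 6.5 mm deep.
- upper_notch (a point): Inner end of the upper die's notch, level with the die's underside, 39 mm from its middle along its +x. Coincides with lower_notch when the press is shut.
- bead_press: The fixed lower part. Origin: centre of the underside of its steel foot plate (130 (x) x 90 (y) x 8 mm, on the bench); z up. On it, centred, the graphite lower die, 90 x 56 mm with the same notch in its +x end; its face is 30 mm above the bench, with a round cup 25 mm across, 6 mm deep, in the middle. Shut, the upper die's underside lies on this face, x axes alike.
- lower_notch (a point): Inner end of the lower die's notch, on the level of its face (30 mm above the bench), 39 mm from the press's middle along its +x.
- big_pin (a point): Top of the thicker steel locating pin: 11 mm diameter, at x = -28 mm, y = 0 of the press, 14 mm high above the face, with a 1.5 mm high, 1 mm wide chamfer at its top. It enters the die's wider hole. Out of sight once the die is over it.
- small_pin (a point): Top of the thinner steel locating pin: 8 mm diameter, at x = +28 mm, y = 0 of the press, 14 mm high above the face, with a 1.5 mm high, 1 mm wide chamfer at its top. It enters the die's narrower hole, so the die goes on one way round only.
- spring_a (a joint): Compression (m) of the coil spring with washer (17 mm across) round the thicker pin; there is one like it round the thinner pin. 0: free, washer 5 mm above the face, so the die dropped on rests 5 mm above shut. 0.005: flush, press shut. Both springs together push up with 4 N when free, 14 N when flush.
- bead_center (a point): Centre of the glass disc bead, 22 mm diameter, 11 mm thick, lying flat in the lower die's cup and standing 5 mm above its face.
- marver: Bystander: graphite paddle 85 by 58 by 12 mm with a turned wooden handle, lying on the bench.
- tweezers: Bystander: steel tweezers, 160 mm long, lying on the bench.
- frit_jar: Bystander: small closed glass jar, 54 mm diameter, 70 mm high.
- bead_bowl: Bystander: small white bowl, 90 mm across, 35 mm high.
- wax_tin: Bystander: flat round metal tin, 64 mm diameter, 28 mm high.
- pick: Bystander: steel pick with a wooden handle, 175 mm long, lying on the bench.

How it is judged:
By the outcome, as a careful person would: the job done as asked, in the order asked, and still so for the second after the job is handed in, while the arm keeps its last pose, push and grip.
It also fails if it takes over 38 s, if anything falls off the work surface, if the arm or the gripper's body presses on something with over 40 N, if the wrist force passes 120 N, or if a joint passes its speed limit or range.

ROBOT

A 6-joint arm with a two-finger parallel gripper is mounted at the origin on the work surface. World frame = base frame: x ahead of the robot, y to its left, z up, the work surface at z = 0. Lengths are in m, angles in rad, forces in N, time in s.
With the tool pointing down it reaches from about 0.35 to 0.975 m from the base axis. Payload 4.9 kg.
Tool frame: the origin (TCP) lies at the very end of the fingers, on their centre line; the grasp point (between the pads) lies 19 mm behind it (grasp_offset is the distance from the TCP to the grasp point, in m); x points along the fingers, y is the direction in which the jaws open and shut, and the axes are right-handed (so a half turn about x gives the same grasp; the last joint's range is limited). The gripper opens to 85 mm and grips with 20 to 120 N. Pads are 22 mm wide; open, the fingers measure 114 mm over their backs; the gripper's body (76 mm by 85 mm) begins 54 mm behind the grasp point. The pads swing forward as they close: fully open they stand 13 mm farther back than shut.
Start: joints at [1.089, 0.053, 1.613, -0, 1.476, -0.119], TCP at [0.222, 0.584, 0.231] pointing down, gripper open.
Joint ranges: [-3.01, 3.01], [-1.01, 2.22], [0.06, 2.58], [-1.02, 4.17], [0.09, 2.62], [-3.14, 3.14]. Speed limits (rad/s): [2.57, 2.57, 3.14, 3.14, 3.14, 3.14].

INTERFACE

Orientations are given as a rotation vector (axis times angle).
In Python, from station import get_obs, get_image, camera_model, finish_job, grasp_offset gives the robot as it stands.
- The arm moves only by the shell command python3 -m crank 'ROWS' [OPENING] [FORCE]. ROWS is JSON, a list that holds one entry, the list of rows, each a list of 4 numbers: the shift along the world's x, y, z in m, then the turn about the world's z in degrees. In form: [[[dx, dy, dz, turn], ...]]. A call has 1 to 5 rows; each row is the pose to reach, as a shift and turn from the pose commanded when the call began; what a row does not reach only later rows make up. A row lasts 1/12 s, in which the tool goes at most 41.7 mm and 7.16 degrees, less where a joint would pass 70% of its speed; a pose out of reach is approached as far as the arm can. A call with a gripper value outside its range is refused whole. OPENING is the opening, from 0 (shut) to 1 (fully open), set as the call begins (- or left out, the last holds). The fingers move at their own pace and stop on an object; FORCE is the grip in N (left out, the last holds). Time passes only in rows, so rows that repeat a pose let the fingers close. It gives the time, the measured TCP pose, the force and the opening at its end, in the units of the state.
- get_obs(): the state, without advancing time (a new reading comes with each control period).
- get_image(name): name is "scene" or "top"; returns (picture, depth): 400x640x3 uint8, red, green, blue; 400x640 float32, m along the optical axis (not along the pixel's ray), 0 where there is no reading.
- camera_model(name): a dict with "fx", "fy", "cx", "cy" (pixels), "k1" (the pictures are not rectified: a ray, as slopes to the right and down, at radius r is drawn at 1 + k1 r^2 times it, then the intrinsics apply), "xyz" and "attitude" of the camera in the world. Camera axes: x right, y down, z forward; pixel columns grow to the right and rows downward; lengths in m; the calibration is good to about 2 mm. A picture is of the moment at which its call begins. camera_model takes no time and is no camera call.
- finish_job(): hands the job in, once; it reports no verdict.
The state is a dict: "t": time; "q": joint angles; "dq": joint speeds; "effort": joint torques, N m; "tool_pos": TCP position; "tool_rot": TCP orientation; "contact_force": force on the tool from outside, world axes, zero at the start; "wrist_torque": the same for the moment, N m; "opening": finger opening in m.
Only numpy, scipy, OpenCV 4.12 (cv2) and the standard library are available. Lean on these libraries where they do the work, as an engineer would, in place of code of your own. Each camera call takes 0.05 s, during which the arm holds its last target.

## Working session

There is one attempt and no reset: what is moved stays moved. The work goes in short steps, Python scripts to look and compute and a shell command to move; the robot and the scene stay as the last step left them, time stands still between calls to the robot, and variables do not carry over. Pictures are saved under pics/ and viewed, and the job is handed in when it is done.

```bash
ls; mkdir -p pics; python3 - <<'E'
from station import *
import cv2,numpy as np
o=get_obs();print(o);print(grasp_offset)
for n in("scene","top"):
    im,d=get_image(n);cv2.imwrite(f"pics/{n}0.png",im[...,::-1]);np.savez(f"{n}0.npz",im=im,d=d);print(camera_model(n))
E
```

```text
pics
{'t': 0.0, 'q': array([ 1.08901849e+00,  5.33348343e-02,  1.61429071e+00, -6.55877898e-06,
        1.47600387e+00, -1.19013006e-01]), 'dq': array([-1.33188198e-05, -4.32633015e-04,  6.33223762e-04, -1.05486373e-03,
        9.65313929e-04, -4.36696099e-04]), 'effort': array([-1.50266591e-03, -3.93675578e+01, -3.70175171e+01, -1.98447301e-04,
        7.03208192e-03,  3.59256358e-07]), 'tool_pos': array([0.22150612, 0.58376536, 0.23007864]), 'tool_rot': array([ 0.28311834,  1.55258834, -0.28619148]), 'contact_force': array([-0.26556128,  0.69304254,  0.03847057]), 'wrist_torque': array([-0.04084468,  0.02067995,  0.00934638]), 'opening': 0.0848672334823605}
0.0187
{'fx': 396.53218428851, 'fy': 396.53218428851, 'cx': 321.20059839877837, 'cy': 199.03190528014738, 'k1': -0.015880888310948773, 'xyz': array([ 1.11795069, -0.13516447,  0.96525793]), 'attitude': array([-2.05973505, -1.64901987,  0.51555186])}
{'fx': 423.2119051796701, 'fy': 423.2119051796701, 'cx': 315.6085854007325, 'cy': 204.77601235725126, 'k1': -0.02881211986749095, 'xyz': array([0.43194952, 0.00328646, 1.03477625]), 'attitude': array([-2.18910326,  2.13965724, -0.145034  ])}
```

View pics/scene0.png

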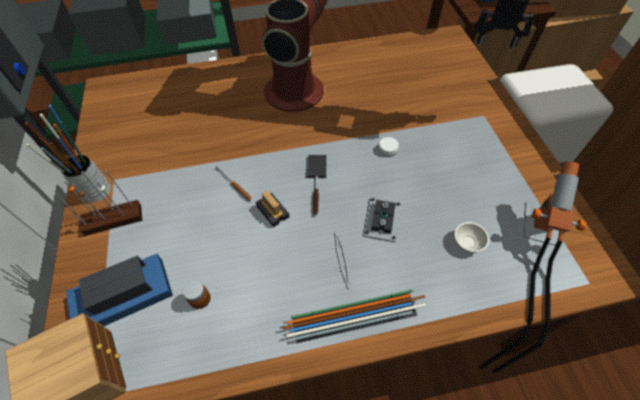

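View pics/top0.png

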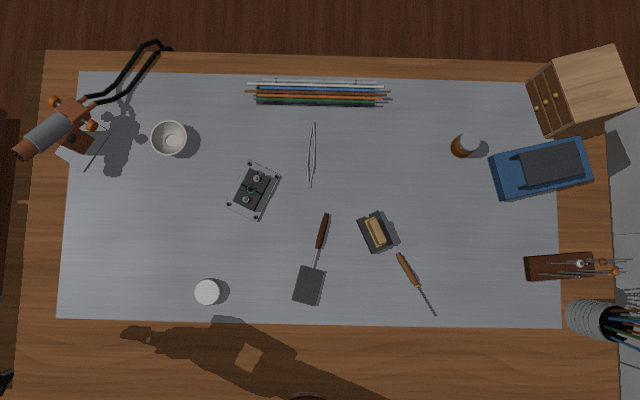

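The scene view has the die near (271,208) and the press near (381,217). In the top view the die is near (376,232), the press near (254,190), and the arm is out of the way. I'll zoom in next.

```bash
cat > h.py <<'E'
import numpy as np,cv2
from scipy.spatial.transform import Rotation as R
from station import camera_model
def ray(n,u,v):
    c=camera_model(n);K=np.array([[c['fx'],0,c['cx']],[0,c['fy'],c['cy']],[0,0,1]])
    p=cv2.undistortPoints(np.array([[[u,v]]],float),K,np.array([c['k1'],0,0,0,0.]))[0,0]
    return c['xyz'],R.from_rotvec(c['attitude']).as_matrix()@np.array([p[0],p[1],1.])
def onz(n,u,v,z):
    o,d=ray(n,u,v);return o+d*(z-o[2])/d[2]
def proj(n,P):
    c=camera_model(n);p=R.from_rotvec(c['attitude']).as_matrix().T@(np.asarray(P,float)-c['xyz'])
    x,y=p[0]/p[2],p[1]/p[2];f=1+c['k1']*(x*x+y*y)
    return np.array([c['cx']+c['fx']*x*f,c['cy']+c['fy']*y*f])
E
python3 - <<'E'
import cv2,numpy as np
T=cv2.imread('pics/top0.png');S=cv2.imread('pics/scene0.png')
def c(I,x,y,w=30):return cv2.resize(I[y-w:y+w,x-w:x+w],(396,396) if 0 else (390,290*1) if 0 else (396,396),interpolation=cv2.INTER_CUBIC)
cv2.imwrite('pics/zt.png',np.hstack([c(T,376,232),c(T,254,190,33)]))
cv2.imwrite('pics/zs.png',np.hstack([c(S,271,208),c(S,381,217,33)]))
E
```

```text
(no output)
```

View pics/zt.png

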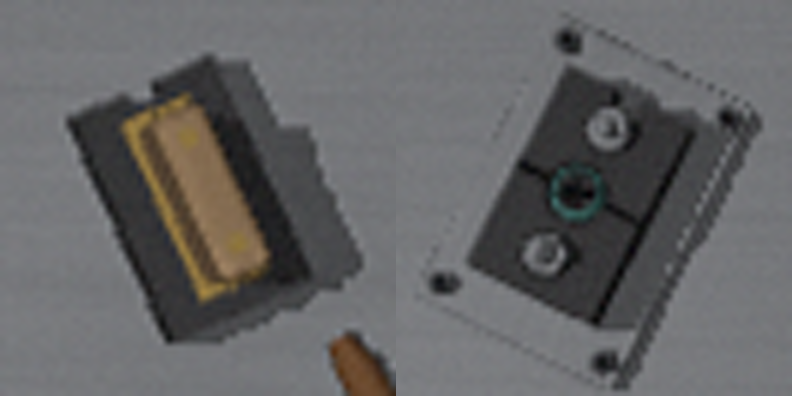

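View pics/zs.png

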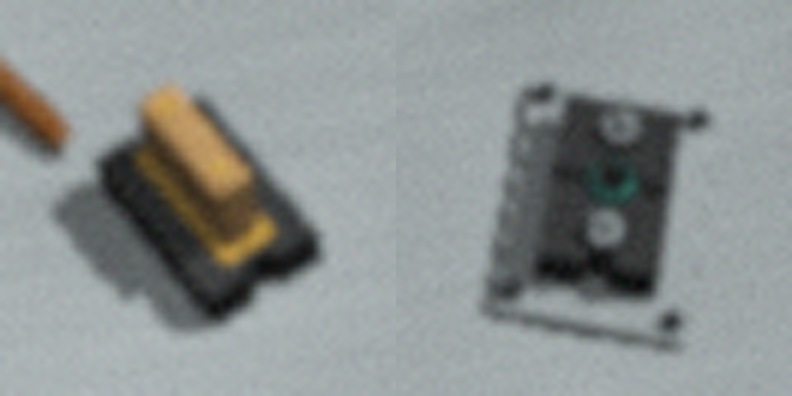

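```bash
python3 - <<'E'
from h import *
for n,(gx,gy),(px,py) in(("top",(376,232),(254,190)),("scene",(271,208),(381,217))):
    im=np.load(n+'0.npz')['im'];hsv=cv2.cvtColor(im,cv2.COLOR_RGB2HSV);g=im.max(2)
    print(n,'die');print(hsv[gy-18:gy+18:3,gx-15:gx+15:3,:].tolist()[6])
    # dark mask
    for nm,(x,y),w in(("die",(gx,gy),26),("press",(px,py),26)):
        sub=g[y-w:y+w,x-w:x+w]
        print(nm);print('\n'.join(''.join('%4d'%a for a in r[::2]) for r in sub[::2]))
E
```

```text
top die
[[113, 14, 73], [0, 9, 54], [130, 14, 54], [20, 146, 147], [18, 95, 83], [16, 100, 140], [16, 96, 133], [16, 112, 105], [60, 8, 34], [0, 0, 61]]
die
 122 118 121 121 122 122 122 122 123 122 121 121 123 123 120 121 122 121 121 120 120 122 120 121 120 124
 122 119 121 122 121 121 122 121 124 125 125 121 122 124 122 123 123 125 124 122 123 123 122 118 122 123
 124 126 125 125 128 128 125 127 124 124 125 127 125 103  95 128 125 124 123 125 120 122 124 122 119 120
 125 125 121 124 124 124 124 125 123 122 127 105  65  50  55  74  79 128 123 123 125 123 124 122 124 125
 124 124 122 124 121 123 123 123 124 110  64  51  51  53  50  80  80  72 123 121 122 121 122 122 121 122
 124 124 120 122 121 124 125  81 126 131  52  49  92  52  56  48  79  75 124 122 121 118 119 118 120 121
 123 124 123 126 104  66  51  54  55  85 129 120 107  93  55  50  78  77  75 125 120 122 120 119 121 124
 124 123 124  56  48  56  55  70 137 124 125 133 131 125  35  42  42  78  75 128 126 123 121 120 120 124
 122 122 122 123  43  49  54  66 146  79 142 136 141 131  81  31  36  80  78  77  76  77 123 122 123 12
[... 9447 characters left out ...]
54  30  19  22  41  30  28  30  37  41  87 163 162 158 167 169 168 167
 166 164 166 161 108  84  69  96  93  93  85  69  80  84  51  28  24  21 106 162 169 168 169 168 168 164
 167 165 170 160 107  85  86 146 147 153 160 147 109 100 103  89  81  85 136 167 164 165 167 166 166 166
 168 170 170 154 112 120 129 150 156 166 166 160 157 162 159 161 157 158 163 141 150 167 167 165 167 165
 170 171 170 166 154 130 128 111 108 108 123 134 144 159 163 166 161 164 133  61 114 157 170 167 168 163
 167 171 171 169 174 177 172 163 162 140 133 123  96 103 112 121 127 142 133 112 151 168 169 163 163 167
 170 170 174 169 170 168 170 170 171 175 172 172 166 164 163 140 134 131 113 110 141 167 170 169 168 168
```

```bash
cat >> h.py <<'E'
def rect(mask,n,z,dx,dy):
    """largest contour -> hull -> world plane -> minAreaRect"""
    cs,_=cv2.findContours(mask.astype(np.uint8),cv2.RETR_EXTERNAL,cv2.CHAIN_APPROX_NONE)
    c=max(cs,key=cv2.contourArea)[:,0]
    P=np.array([onz(n,u+dx,v+dy,z)[:2] for u,v in c])
    r=cv2.minAreaRect((P*1000).astype(np.float32));return c,r
def up(im,x,y,w,s=8):
    sub=im[y-w:y+w,x-w:x+w]
    M=np.float32([[s,0,(s-1)/2],[0,s,(s-1)/2]])
    return cv2.warpAffine(sub,M,(2*w*s,2*w*s),flags=cv2.INTER_CUBIC,borderMode=cv2.BORDER_REPLICATE)
def upx(X,Y,x,y,w,s=8): return (X-(s-1)/2)/s+x-w,(Y-(s-1)/2)/s+y-w
def maskrect(up_mask,n,z,x,y,w,s=8):
    cs,_=cv2.findContours(up_mask.astype(np.uint8),cv2.RETR_EXTERNAL,cv2.CHAIN_APPROX_NONE)
    c=max(cs,key=cv2.contourArea)[:,0]
    P=np.array([onz(n,*upx(a,b,x,y,w,s),z)[:2] for a,b in c])
    return c,cv2.minAreaRect((P*1000).astype(np.float32))
E
python3 - <<'E'
from h import *
out=[]
for n,gp,pp in(("top",(376,232),(254,190)),("scene",(271,208),(381,217))):
    im=np.load(n+'0.npz')['im']
    x,y=gp;U=up(im,x,y,26);h=cv2.cvtColor(U,cv2.COLOR_RGB2HSV)
    # grip top face: tan bright
    if n=="top": m=(h[...,1]>70)&(h[...,2]>100)&(h[...,0]<19)&(h[...,1]<125)
    else: m=(h[...,1]>60)&(h[...,2]>142)&(h[...,0]<25)
    m=cv2.morphologyEx(m.astype(np.uint8),cv2.MORPH_OPEN,np.ones((17,17)))
    c,r=maskrect(m,n,.068,x,y,26);print(n,'griptop',r)
    V=U.copy();cv2.drawContours(V,[c],-1,(255,0,0),1)
    x,y=pp;U=up(im,x,y,28);g=U.max(2)
    m=((g<66)&(g>30)) if n=="top" else ((g<80)&(g>25))
    m=cv2.morphologyEx(m.astype(np.uint8),cv2.MORPH_CLOSE,np.ones((25,25)));m=cv2.morphologyEx(m,cv2.MORPH_OPEN,np.ones((41,41)))
    c,r=maskrect(m,n,.030,x,y,28);print(n,'face',r)
    W=U.copy();cv2.drawContours(W,[c],-1,(255,0,0),1)
    V=cv2.resize(V,(390,390));W=cv2.resize(W,(390,390))
    cv2.imwrite(f'pics/m_{n}.png',np.hstack([V,W])[...,::-1])
E
```

```text
top griptop ((493.8408203125, -149.86622619628906), (61.2236213684082, 18.702306747436523), 25.26665496826172)
top face ((589.304443359375, 145.51370239257812), (60.3968391418457, 91.47850036621094), 65.00038146972656)
scene griptop ((492.7134094238281, -149.57766723632812), (60.608158111572266, 18.091533660888672), 26.49838638305664)
scene face ((594.4920654296875, 142.7951202392578), (55.93905258178711, 101.29618835449219), 65.5689468383789)
```

View pics/m_top.png

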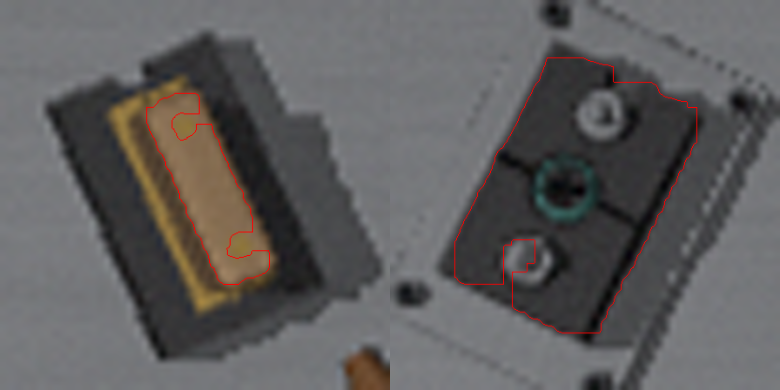

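View pics/m_scene.png

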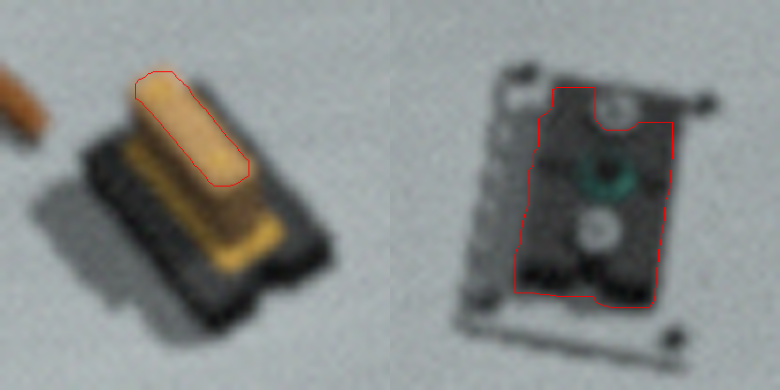

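The grip top came out consistent in both views: (0.493, -0.150), yaw about 26°, notch end towards +x+y. The scene mask of the press face is loose, so I'll take its points by hand from larger crops.

```bash
python3 - <<'E'
from h import *
from station import get_obs
for n,(x,y) in(("top",(254,190)),("scene",(381,217))):
    im=np.load(n+'0.npz')['im'];U=up(im,x,y,28,10)
    U=cv2.convertScaleAbs(U,alpha=1.6)
    for k in range(0,560,100): cv2.line(U,(k,0),(k,8),(255,0,0),1);cv2.line(U,(0,k),(8,k),(255,0,0),1)
    cv2.imwrite(f'pics/b_{n}.png',U[...,::-1])
o=get_obs();M=R.from_rotvec(o['tool_rot']).as_matrix();print(M.round(3), np.degrees(np.arctan2(M[1,1],M[0,1])))
E
```

```text
[[-0.001  0.355  0.935]
 [-0.002  0.935 -0.355]
 [-1.    -0.002 -0.   ]] 69.21330938557125
```

View pics/b_top.png

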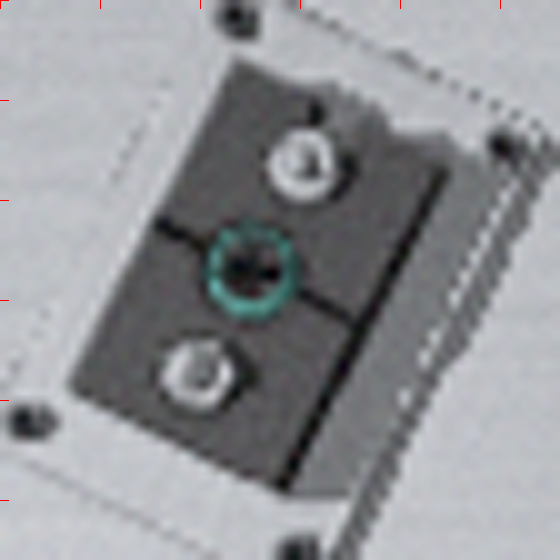

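View pics/b_scene.png

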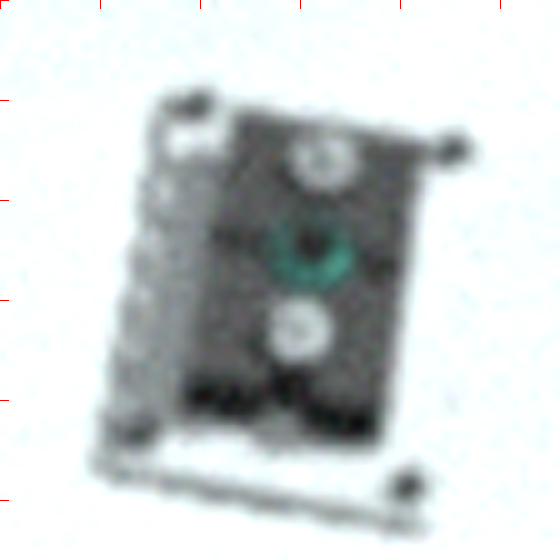

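```bash
python3 - <<'E'
from h import *
T=(254,190,28,10);S=(381,217,28,10)
f=np.array([onz("top",*upx(a,b,*T),.030) for a,b in((237,60),(443,157),(278,487),(70,390))])[:,:2]*1e3
print('face',f.round(1).tolist(),f.mean(0)); 
for a,b in((3,0),(2,1)):d=f[b]-f[a] if 0 else f[b]-f[a];print(np.hypot(*d),np.degrees(np.arctan2(d[1],d[0])))
for a,b in((0,1),(3,2)):d=f[b]-f[a];print(np.hypot(*d),np.degrees(np.arctan2(d[1],d[0]))+90)
for n,C,w in(("top",T,((306,162),(200,374),(252,271))),("scene",S,((299,329),(324,162),(312,250)))):
    p=np.array([onz(n,*upx(a,b,*C),.036 if i<2 else .034)[:2]*1e3 for i,(a,b) in enumerate(w)]);d=p[0]-p[1]
    print(n,p.round(1).tolist(),'mid',(p[0]+p[1])/2,np.hypot(*d),np.degrees(np.arctan2(d[1],d[0])))
E
```

```text
face [[641.5, 154.4], [618.9, 103.8], [538.0, 140.3], [560.2, 190.9]] [589.63676217 147.36051241]
89.12075766068087 -24.228696565959673
88.6855188427186 -24.302236261413423
55.36314749117544 -24.07165596606309
55.252229653399056 -23.619917211226507
top [[615.7, 135.9], [564.0, 159.1], [589.4, 148.1]] mid [589.86603214 147.51961308] 56.71612588190151 -24.11639575206151
scene [[613.1, 136.9], [562.8, 159.9], [588.6, 148.6]] mid [587.96419565 148.4256454 ] 55.37539103586313 -24.593458726352825
```

Press: about (0.589, 0.148), yaw about -24°, with the notch at +x. Die: about (0.493, -0.150), yaw about +26°. I'll carry the tool over to the die.

```bash
python3 -m crank '[[[0.0136,-0.0367,0,2.4],[0.0272,-0.0733,0,4.7],[0.0408,-0.11,0,7],[0.0544,-0.1467,0,9.3],[0.068,-0.1834,0,11.7]]]' 0.75 40
python3 -m crank '[[[0.0136,-0.0367,0,2.4],[0.0272,-0.0733,0,4.7],[0.0408,-0.11,0,7],[0.0544,-0.1467,0,9.3],[0.068,-0.1834,0,11.7]]]'
```

```text
t: 0.52
tool_pos: [0.2897, 0.3991, 0.2306]
tool_rot: [0.122, 1.568, -0.123]
contact_force: [0.7, -0.1, 0.5]
opening: 0.0644
t: 0.93
tool_pos: [0.3577, 0.2157, 0.2309]
tool_rot: [-0.038, 1.57, 0.038]
contact_force: [0.8, -0.1, 0.0]
opening: 0.064
```

```bash
python3 -m crank '[[[0.0136,-0.0365,0,2.4],[0.0272,-0.073,0,4.7],[0.0408,-0.11,0,7],[0.0544,-0.1465,0,9.3],[0.068,-0.183,0,11.7]]]'
python3 -m crank '[[[0.0136,-0.0365,-0.01,2.4],[0.0272,-0.073,-0.03,4.7],[0.0408,-0.11,-0.06,7],[0.0544,-0.146,-0.09,9.3],[0.068,-0.1824,-0.11,11.6]]]'
python3 - <<'E'
from h import *
from station import get_obs,get_image
o=get_obs();M=R.from_rotvec(o['tool_rot']).as_matrix();print(o['t'],o['tool_pos'],np.degrees(np.arctan2(M[1,1],M[0,1])))
for n,(x,y) in(("top",(376,232)),("scene",(271,208))):
    im,_=get_image(n);cv2.imwrite(f'pics/g1{n}.png',up(im,x,y,35)[...,::-1])
E
```

```text
t: 1.35
tool_pos: [0.4258, 0.0326, 0.231]
tool_rot: [-0.197, 1.562, 0.198]
contact_force: [0.8, -0.1, 0.2]
opening: 0.0638
t: 1.77
tool_pos: [0.4874, -0.1339, 0.1286]
tool_rot: [-0.355, 1.543, 0.357]
contact_force: [0.4, 1.2, 1.2]
opening: 0.0642
1.7667 [ 0.48736725 -0.13385801  0.12857884] 116.00273516231084
```

View pics/g1scene.png

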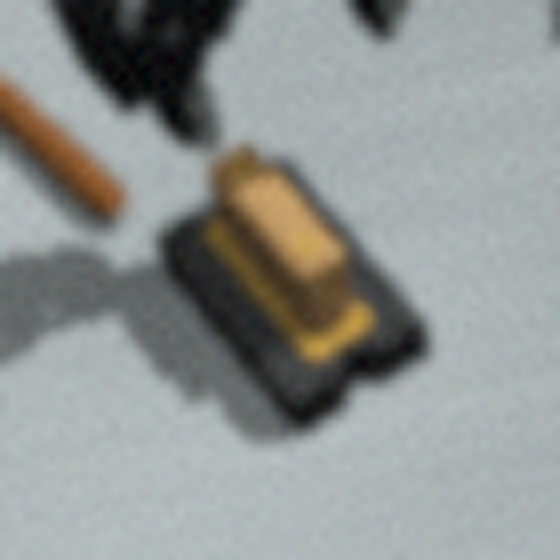

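```bash
python3 -m crank '[[[0,0,0,0]]]'
```

```text
t: 1.95
tool_pos: [0.4869, -0.1331, 0.1287]
tool_rot: [-0.35, 1.545, 0.355]
contact_force: [-0.0, 0.0, 0.0]
opening: 0.0639
```

```bash
python3 -m crank '[[[0.0064,-0.0166,-0.01,0],[0.0064,-0.0166,-0.03,0],[0.0064,-0.0166,-0.055,0],[0.0064,-0.0166,-0.08,0],[0.0064,-0.0166,-0.096,0]]]'
python3 -m crank '[[[0,0,0,0]]]'
python3 - <<'E'
from h import *
from station import get_obs,get_image
for n,(x,y) in(("top",(376,232)),("scene",(271,208))):
    im,_=get_image(n);cv2.imwrite(f'pics/g2{n}.png',up(im,x,y,35)[...,::-1])
E
```

```text
t: 2.37
tool_pos: [0.494, -0.1477, 0.0341]
tool_rot: [-0.355, 1.541, 0.356]
contact_force: [0.8, 0.3, 0.2]
opening: 0.0642
t: 2.45
tool_pos: [0.4921, -0.1469, 0.0322]
tool_rot: [-0.353, 1.546, 0.359]
contact_force: [-0.7, 0.5, -0.8]
opening: 0.0641
```

View pics/g2scene.png

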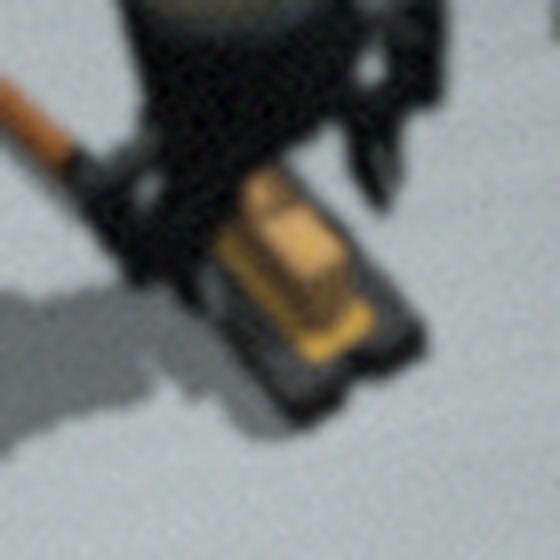

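The fingers straddle the grip: left tip near (190,280), right tip near (380,205). Measured y is about 2–3 mm off, so I'll correct that and close.

```bash
python3 -m crank '[[[0.001,-0.0025,0,0],[0.001,-0.0025,0,0],[0.001,-0.0025,0,0],[0.001,-0.0025,0,0]]]' 0 70
python3 -m crank '[[[0,0,0,0],[0,0,0,0],[0,0,0,0]]]'
```

```text
t: 2.88
tool_pos: [0.4966, -0.152, 0.0366]
tool_rot: [-0.355, 1.539, 0.353]
contact_force: [1.4, 1.2, -1.6]
opening: 0.0191
t: 3.13
tool_pos: [0.4967, -0.1521, 0.0365]
tool_rot: [-0.356, 1.539, 0.353]
contact_force: [-0.6, -0.0, 6.6]
opening: 0.0185
```

```bash
python3 -m crank '[[[0,0,0.005,0],[0,0,0.015,0],[0,0,0.03,0],[0,0,0.045,0],[0,0,0.06,0]]]'
python3 -m crank '[[[0,0,0.02,0],[0,0,0.03,0],[0,0,0.03,0]]]'
python3 - <<'E'
from h import *
from station import get_obs,get_image
print({k:v for k,v in get_obs().items() if k in('tool_pos','tool_rot','contact_force','wrist_torque','opening')})
for n,(x,y) in(("top",(376,232)),("scene",(271,208))):
    im,_=get_image(n);cv2.imwrite(f'pics/g3{n}.png',up(im,x,y,35)[...,::-1])
E
```

```text
t: 3.55
tool_pos: [0.4947, -0.1515, 0.0952]
tool_rot: [-0.354, 1.543, 0.355]
contact_force: [-0.3, 0.3, -2.2]
opening: 0.0192
t: 3.8
tool_pos: [0.4971, -0.1525, 0.1279]
tool_rot: [-0.357, 1.537, 0.352]
contact_force: [0.1, -0.1, -2.6]
opening: 0.019
{'tool_pos': array([ 0.49706461, -0.15248367,  0.12794241]), 'tool_rot': array([-0.3571512 ,  1.53726017,  0.35168036]), 'contact_force': array([ 0.11446752, -0.0723551 , -2.57491029]), 'wrist_torque': array([-0.01428812, -0.07023111,  0.03567607]), 'opening': 0.018967933369172598}
```

View pics/g3scene.png

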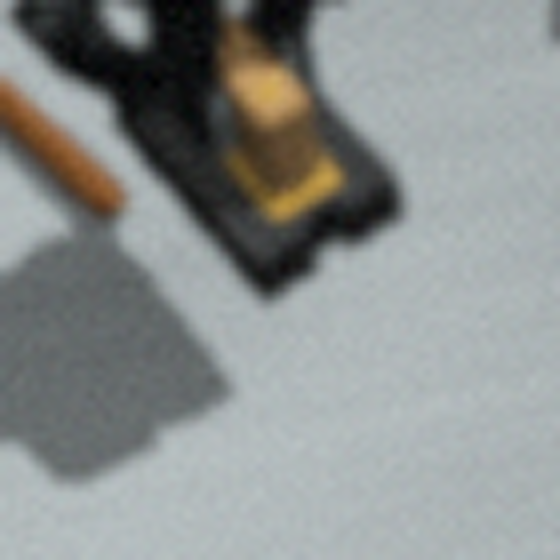

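The die came up cleanly: it hangs level, its weight reads about 2.6 N, and its shadow has separated from it. Now I'll carry it over the press with a turn of -50°.

```bash
python3 -m crank '[[[0.006,0.02,0,-3],[0.015,0.045,0,-8],[0.025,0.078,0,-14],[0.036,0.112,0,-20],[0.047,0.146,0,-26]]]'
python3 -m crank '[[[0.011,0.034,0,-6],[0.021,0.068,0,-12],[0.033,0.102,0,-18],[0.043,0.132,0,-22],[0.049,0.152,0,-24]]]'
python3 -m crank '[[[0,0,-0.01,0],[0,0,-0.02,0],[0,0,-0.02,0],[0,0,-0.02,0]]]'
python3 - <<'E'
from h import *
from station import get_obs,get_image
o=get_obs();M=R.from_rotvec(o['tool_rot']).as_matrix();print(o['tool_pos'],np.degrees(np.arctan2(M[1,1],M[0,1])),M[:,0])
for n,(x,y) in(("top",(254,190)),("scene",(381,217))):
    im,d=get_image(n);np.savez(n+'1.npz',im=im,d=d);cv2.imwrite(f'pics/p1{n}.png',cv2.convertScaleAbs(up(im,x,y,37,10),alpha=1.6)[...,::-1][:600])
E
```

```text
t: 4.32
tool_pos: [0.5414, -0.0042, 0.1227]
tool_rot: [0.006, 1.574, -0.006]
contact_force: [1.2, 0.4, -2.0]
opening: 0.0193
t: 4.73
tool_pos: [0.5907, 0.1491, 0.1225]
tool_rot: [0.33, 1.549, -0.331]
contact_force: [-0.5, 0.6, -2.1]
opening: 0.0191
t: 5.07
tool_pos: [0.5895, 0.1451, 0.102]
tool_rot: [0.329, 1.55, -0.332]
contact_force: [0.4, 0.6, -3.6]
opening: 0.0192
[0.58947376 0.14513651 0.10198032] 65.86812421842404 [-5.14974946e-03 -9.33456342e-04 -9.99986304e-01]
```

View pics/p1scene.png

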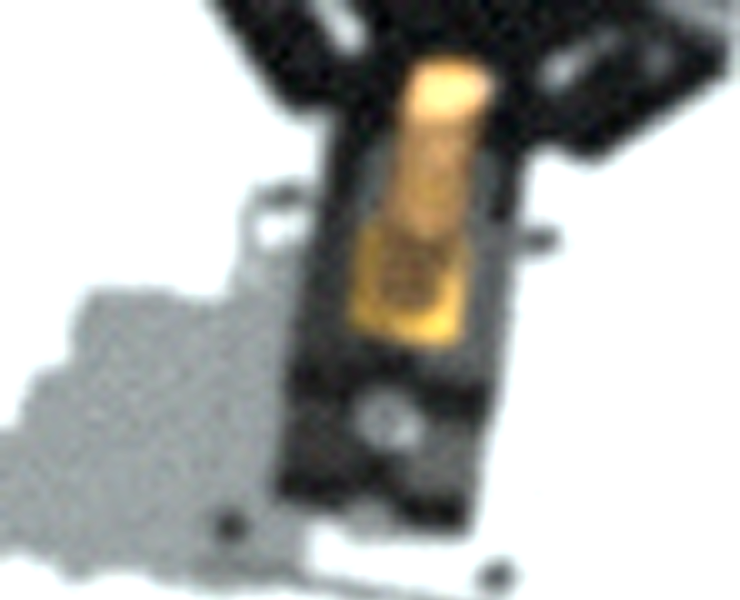

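View pics/p1top.png

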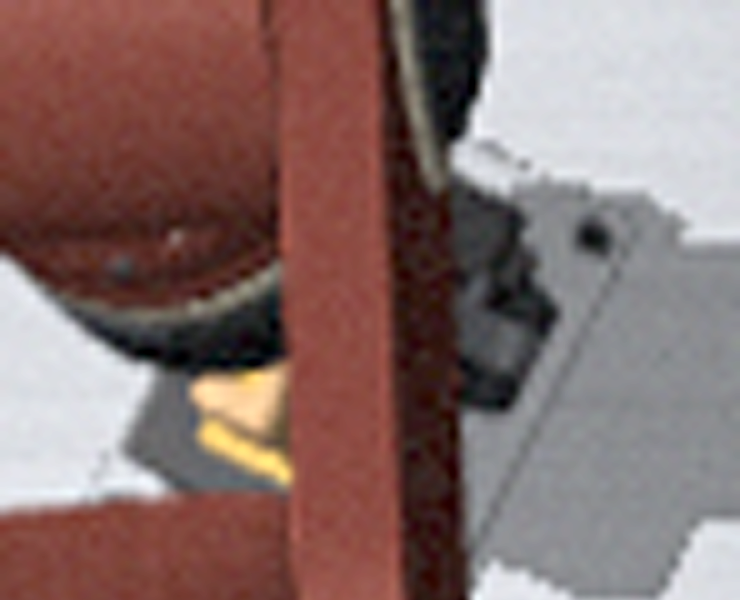

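The top view is mostly blocked by the arm. In the scene view the die (grip at about (440,150)) sits over the press, with the lower die's notch end and small pin (390,420) still visible. I'll lower it to just above the pins and measure the offset in the scene view.

```bash
python3 -m crank '[[[0,0,-0.006,0],[0,0,-0.012,0],[0,0,-0.014,0],[0,0,-0.014,0],[0,0,-0.014,0]]]'
python3 - <<'E'
from h import *
from station import get_obs,get_image
o=get_obs();M=R.from_rotvec(o['tool_rot']).as_matrix();print(o['tool_pos'],np.degrees(np.arctan2(M[1,1],M[0,1])),M[:,0],o['contact_force'])
n,(x,y)=("scene",(381,217))
im,d=get_image(n);np.savez(n+'2.npz',im=im,d=d)
U=cv2.convertScaleAbs(up(im,x,y,30,10),alpha=2.2)
for k in range(0,600,50): cv2.line(U,(k,0),(k,8),(255,0,0),1);cv2.line(U,(0,k),(8,k),(255,0,0),1)
cv2.imwrite(f'pics/p2{n}.png',U[...,::-1])
# expected corners if aligned: draw from press pose
c,s=np.cos(np.radians(-24.3)),np.sin(np.radians(-24.3))
for lab,(a,b,z) in {'dieBL':(45,-28,None),'dieBR':(45,28,None)}.items(): pass
E
```

```text
t: 5.58
tool_pos: [0.5912, 0.1462, 0.0905]
tool_rot: [0.33, 1.546, -0.33]
contact_force: [0.0, 0.4, -3.4]
opening: 0.0191
[0.59124496 0.14616879 0.09049254] 65.9041455154556 [-5.89468088e-04 -5.30099688e-05 -9.99999825e-01] [ 0.03160999  0.43220076 -3.35338199]
```

View pics/p2scene.png

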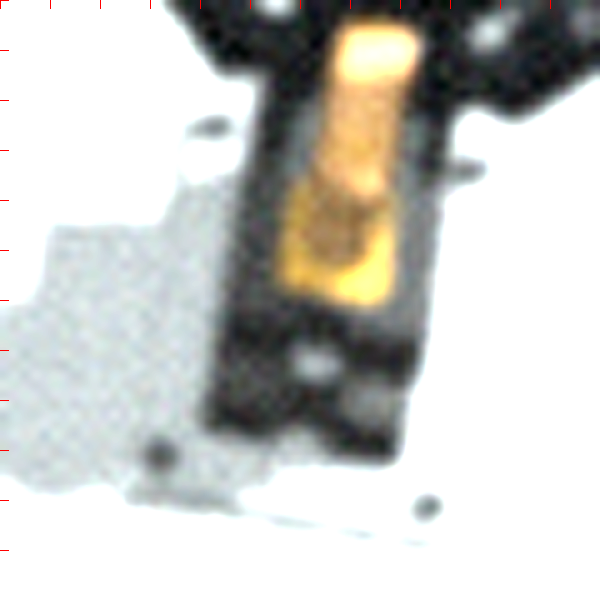

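```bash
cat > chk.py <<'E'
from h import *
import sys
def draw(src,zb,out,px=.588,py=.1484,yaw=-24.4,x=381,y=217,w=30):
    im=np.load(src)['im'];U=cv2.convertScaleAbs(up(im,x,y,w,10),alpha=2.2)
    c,s=np.cos(np.radians(yaw)),np.sin(np.radians(yaw))
    def P(a,b,z):
        u=proj('scene',[px+c*a-s*b,py+s*a+c*b,z]);return tuple(int(round(k)) for k in ((u[0]-x+w)*10+4.5,(u[1]-y+w)*10+4.5))
    for pts,col in (([(-.045,-.028,zb+.024),(.045,-.028,zb+.024),(.045,-.006,zb+.024),(.039,-.006,zb+.024),(.039,.006,zb+.024),(.045,.006,zb+.024),(.045,.028,zb+.024),(-.045,.028,zb+.024)],(255,0,0)),
        ([(.045,-.028,.03),(.045,-.006,.03),(.039,-.006,.03),(.039,.006,.03),(.045,.006,.03),(.045,.028,.03)],(0,255,255)),
        ([(.045,-.028,zb),(.045,.028,zb)],(255,0,255)),
        ([(.031,-.01,zb+.068),(.031,.01,zb+.068),(-.031,.01,zb+.068),(-.031,-.01,zb+.068)],(0,0,255))):
        cv2.polylines(U,[np.array([P(*q) for q in pts],np.int32)],False,col,1)
    cv2.imwrite(out,U[...,::-1])
if __name__=='__main__': draw(sys.argv[1],float(sys.argv[2]),sys.argv[3])
E
python3 chk.py scene2.npz 0.054 pics/c2.png
```

```text
(no output)
```

View pics/c2.png

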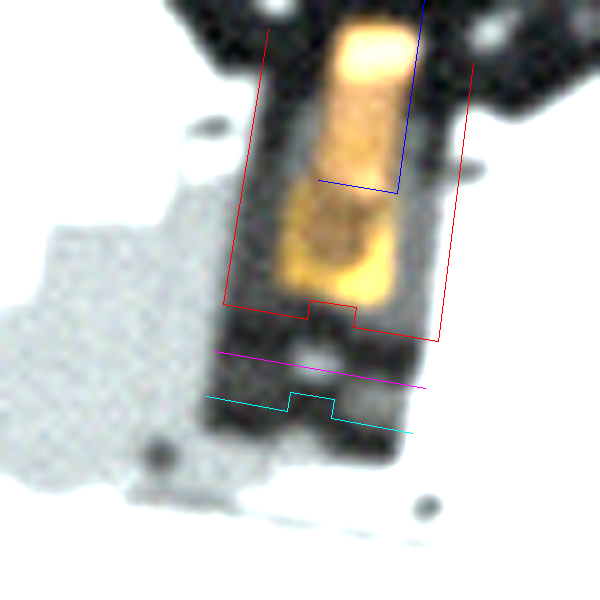

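At this height the die's front-bottom edge (220,345)–(416,385) and the grip front edge (y about 185) match the position predicted for an aligned die to within about 1 mm. The die sits slightly to the left (-y). I'll nudge it +1 mm in y and feel downward.

```bash
python3 -m crank '[[[0,0.001,-0.004,0],[0,0.001,-0.007,0],[0,0.001,-0.007,0]]]' - 100
python3 -m crank '[[[0,0,-0.001,0],[0,0,-0.002,0],[0,0,-0.002,0]]]'
python3 -m crank '[[[0,0,-0.001,0],[0,0,-0.002,0],[0,0,-0.002,0]]]'
```

```text
t: 5.88
tool_pos: [0.5909, 0.1474, 0.0829]
tool_rot: [0.329, 1.547, -0.33]
contact_force: [0.0, 0.0, -2.0]
opening: 0.0185
t: 6.13
tool_pos: [0.5914, 0.1473, 0.0816]
tool_rot: [0.33, 1.546, -0.33]
contact_force: [0.1, 0.2, -1.9]
opening: 0.019
t: 6.38
tool_pos: [0.5914, 0.1473, 0.0796]
tool_rot: [0.33, 1.546, -0.33]
contact_force: [-0.2, 0.4, -2.6]
opening: 0.0187
```

```bash
python3 -m crank '[[[0,0,-0.001,0],[0,0,-0.002,0],[0,0,-0.002,0]]]'
python3 -m crank '[[[0,0,-0.001,0],[0,0,-0.001,0],[0,0,-0.001,0]]]'
```

```text
t: 6.63
tool_pos: [0.5913, 0.1473, 0.0775]
tool_rot: [0.33, 1.546, -0.33]
contact_force: [-0.2, -0.9, -1.8]
opening: 0.0187
t: 6.88
tool_pos: [0.5914, 0.1473, 0.0767]
tool_rot: [0.33, 1.546, -0.33]
contact_force: [0.1, 0.2, -2.3]
opening: 0.0183
```

```bash
python3 -m crank '[[[0,0,-0.001,0],[0,0,-0.001,0],[0,0,-0.001,0]]]'
python3 -m crank '[[[0,0,-0.001,0],[0,0,-0.001,0],[0,0,-0.001,0]]]'
```

```text
t: 7.13
tool_pos: [0.5914, 0.1473, 0.0757]
tool_rot: [0.33, 1.546, -0.33]
contact_force: [-0.6, -0.6, -2.6]
opening: 0.0186
t: 7.38
tool_pos: [0.5914, 0.1473, 0.0747]
tool_rot: [0.33, 1.546, -0.33]
contact_force: [-0.2, -0.9, -2.4]
opening: 0.0188
```

```bash
python3 -m crank '[[[0,0,-0.001,0],[0,0,-0.001,0],[0,0,-0.001,0]]]'
python3 -m crank '[[[0,0,-0.001,0],[0,0,-0.001,0],[0,0,-0.001,0]]]'
python3 - <<'E'
from station import *
import numpy as np
im,d=get_image('scene');np.savez('scene3.npz',im=im,d=d);print(get_obs()['wrist_torque'])
E
python3 chk.py scene3.npz 0.040 pics/c3.png
```

```text
t: 7.63
tool_pos: [0.5914, 0.1473, 0.0737]
tool_rot: [0.33, 1.546, -0.33]
contact_force: [0.2, 0.3, -2.3]
opening: 0.0185
t: 7.88
tool_pos: [0.5914, 0.1473, 0.0727]
tool_rot: [0.33, 1.546, -0.33]
contact_force: [-0.5, -0.6, -3.0]
opening: 0.0187
[ 0.01237402 -0.0546271  -0.01218828]
```

View pics/c3.png

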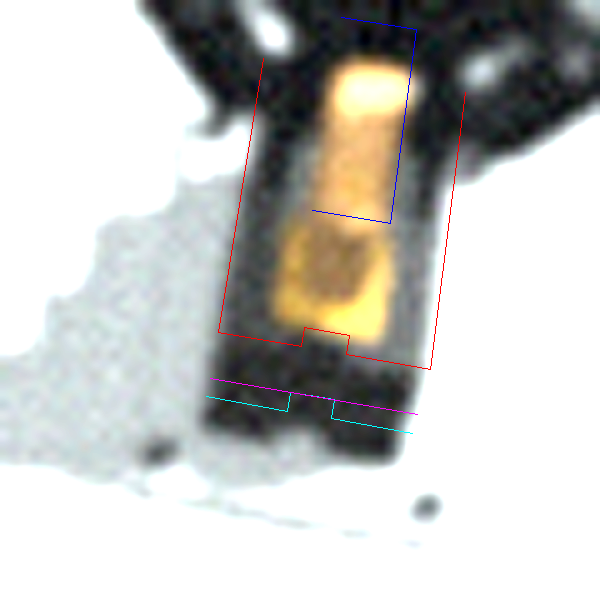

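No contact yet, and the die is aligned in the view. I'll keep feeling down.

```bash
python3 -m crank '[[[0,0,-0.001,0],[0,0,-0.001,0],[0,0,-0.001,0]]]'
python3 -m crank '[[[0,0,-0.001,0],[0,0,-0.001,0],[0,0,-0.001,0]]]'
```

```text
t: 8.18
tool_pos: [0.5914, 0.1473, 0.0717]
tool_rot: [0.33, 1.546, -0.33]
contact_force: [-0.5, 0.6, -2.7]
opening: 0.0184
t: 8.43
tool_pos: [0.5916, 0.1473, 0.0714]
tool_rot: [0.33, 1.545, -0.33]
contact_force: [-1.9, 0.1, 1.6]
opening: 0.0188
```

```bash
python3 -m crank '[[[0,0,-0.001,0],[0,0,-0.001,0],[0,0,-0.001,0]]]'
python3 - <<'E'
from station import *
import numpy as np
im,d=get_image('scene');np.savez('scene4.npz',im=im,d=d);o=get_obs();print(o['wrist_torque'],o['contact_force'],o['tool_rot'])
E
python3 chk.py scene4.npz 0.035 pics/c4.png;python3 chk.py scene4.npz 0.043 pics/c4b.png
```

```text
t: 8.68
tool_pos: [0.5916, 0.1473, 0.0703]
tool_rot: [0.33, 1.545, -0.33]
contact_force: [-2.4, -0.2, 3.6]
opening: 0.0189
[-0.11532099  0.54257927  0.00348961] [-1.69300332 -0.74659792  3.93322226] [ 0.32973019  1.54515163 -0.32958751]
```

View pics/c4.png

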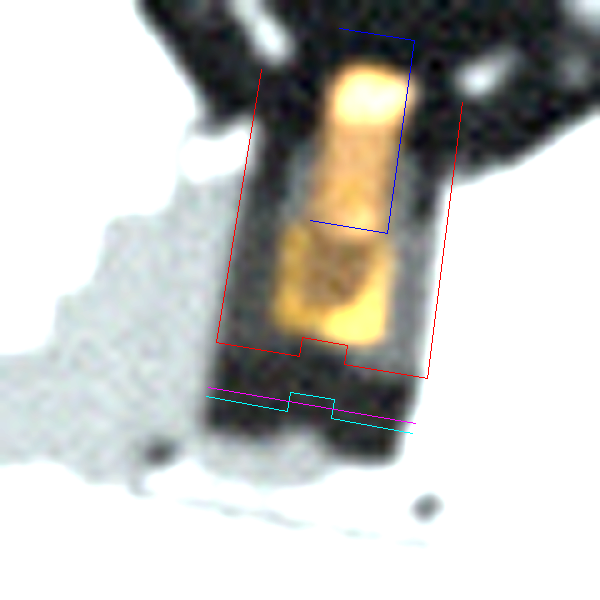

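View pics/c4b.png

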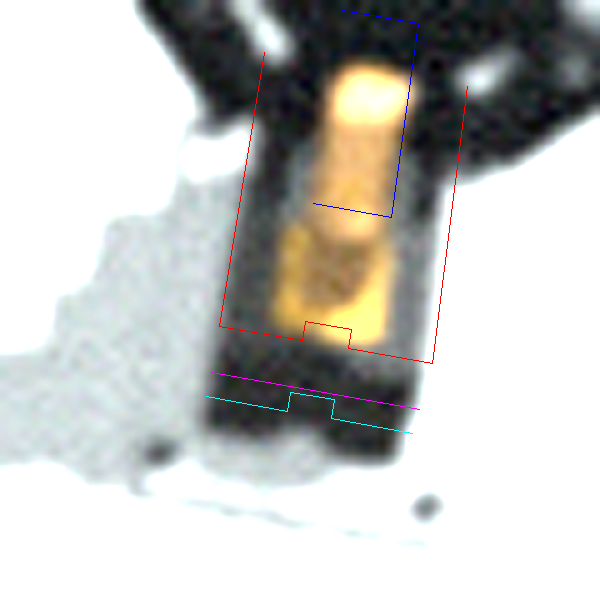

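Pressing 1 mm more raised the force by exactly 2 N, from 4 N to 6 N net of the die's weight. That is the spring curve, so the pins are in and the die rests on the springs. The height fit agrees (0.035 matches, 0.043 doesn't). There is a small -2 N side load, so I'll ease x back 0.5 mm and press.

```bash
python3 -m crank '[[[-0.0005,0,-0.001,0],[-0.0005,0,-0.001,0],[-0.0005,0,-0.001,0]]]' - 120
python3 -m crank '[[[0,0,-0.001,0],[0,0,-0.001,0],[0,0,-0.001,0]]]'
python3 -m crank '[[[0,0,-0.001,0],[0,0,-0.001,0],[0,0,-0.001,0]]]'
```

```text
t: 8.98
tool_pos: [0.5916, 0.1473, 0.0696]
tool_rot: [0.33, 1.544, -0.329]
contact_force: [-1.3, -1.0, 4.7]
opening: 0.0184
t: 9.23
tool_pos: [0.5916, 0.1473, 0.0688]
tool_rot: [0.33, 1.544, -0.329]
contact_force: [-2.2, -1.4, 6.5]
opening: 0.0186
t: 9.48
tool_pos: [0.5917, 0.1473, 0.0682]
tool_rot: [0.33, 1.544, -0.329]
contact_force: [-3.7, -1.0, 8.7]
opening: 0.0185
```

```bash
python3 -m crank '[[[-0.001,0,-0.001,0],[-0.001,0,-0.001,0],[-0.001,0,-0.001,0]]]'
python3 -m crank '[[[0,0,-0.001,0],[0,0,-0.001,0],[0,0,-0.001,0]]]'
python3 -m crank '[[[0,0,-0.001,0],[0,0,-0.001,0],[0,0,-0.001,0]]]'
```

```text
t: 9.73
tool_pos: [0.5916, 0.1473, 0.0678]
tool_rot: [0.33, 1.542, -0.329]
contact_force: [-0.6, -0.2, 9.5]
opening: 0.0186
t: 9.98
tool_pos: [0.5916, 0.1473, 0.0671]
tool_rot: [0.33, 1.542, -0.329]
contact_force: [-3.6, -1.9, 10.2]
opening: 0.0185
t: 10.23
tool_pos: [0.5916, 0.1474, 0.0667]
tool_rot: [0.33, 1.542, -0.329]
contact_force: [-4.5, -1.1, 12.7]
opening: 0.0183
```

```bash
python3 -m crank '[[[0,0,-0.001,0],[0,0,-0.0015,0],[0,0,-0.0015,0]]]'
python3 -m crank '[[[0,0,-0.001,0],[0,0,-0.0015,0],[0,0,-0.0015,0]]]'
python3 -m crank '[[[0,0,-0.001,0],[0,0,-0.0015,0],[0,0,-0.0015,0]]]'
```

```text
t: 10.48
tool_pos: [0.5916, 0.1474, 0.0666]
tool_rot: [0.33, 1.543, -0.329]
contact_force: [-7.6, -1.0, 20.7]
opening: 0.0183
t: 10.73
tool_pos: [0.5917, 0.1475, 0.0666]
tool_rot: [0.329, 1.543, -0.329]
contact_force: [-12.7, -1.8, 27.3]
opening: 0.0183
t: 10.98
tool_pos: [0.5917, 0.1475, 0.0665]
tool_rot: [0.329, 1.544, -0.329]
contact_force: [-16.7, -3.0, 34.7]
opening: 0.0186
```

The die has bottomed: z stays at 0.0666 (5 mm below first spring contact) while the force climbs from 13 to 35 N. I'll take out the side load and look.

```bash
python3 -m crank '[[[-0.001,0,0,0],[-0.002,0,0,0],[-0.002,0,0,0]]]'
python3 -m crank '[[[-0.001,0,0,0],[-0.001,0,0,0],[-0.001,0,0,0]]]'
python3 - <<'E'
from station import *
from h import *
im,d=get_image('scene');np.savez('scene5.npz',im=im,d=d);o=get_obs();print(o['wrist_torque'],o['contact_force'],R.from_rotvec(o['tool_rot']).as_matrix()[:,0])
cv2.imwrite('pics/full5.png',im[...,::-1])
E
python3 chk.py scene5.npz 0.030 pics/c5.png
```

```text
t: 11.23
tool_pos: [0.5917, 0.1474, 0.0666]
tool_rot: [0.33, 1.538, -0.328]
contact_force: [-8.3, -2.3, 28.7]
opening: 0.0181
t: 11.48
tool_pos: [0.5917, 0.1474, 0.0666]
tool_rot: [0.331, 1.536, -0.328]
contact_force: [-4.7, -2.2, 25.6]
opening: 0.0187
[-0.56353031  1.44125549 -0.05056962] [-4.92861229 -1.9044833  25.84754653] [ 9.83361096e-03 -2.94719597e-06 -9.99951649e-01]
```

View pics/c5.png

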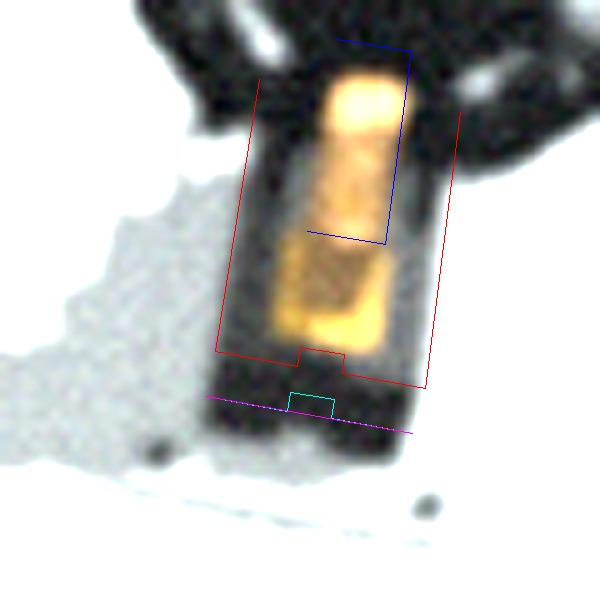

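View pics/full5.png

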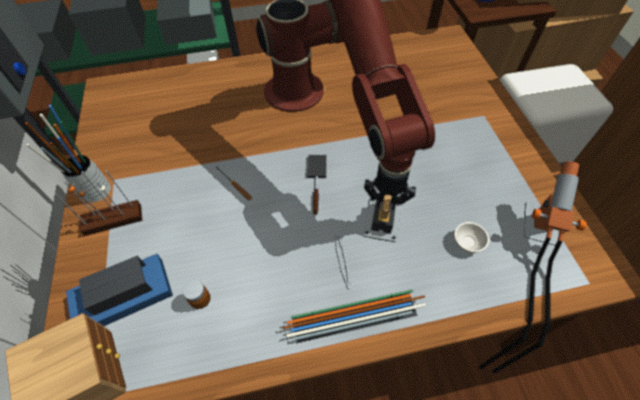

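```bash
python3 - <<'E'
from h import *
for v in((.33,1.546,-.33),(.33,1.542,-.329),(.329,1.544,-.329),(.331,1.536,-.328)):
    print(R.from_rotvec(v).as_matrix()[:,0].round(4))
E
python3 -m crank '[[[0.001,0,-0.0005,0],[0.0015,0,-0.001,0],[0.0015,0,-0.001,0]]]'
python3 -c "
from station import *
o=get_obs();print(o['tool_pos'],o['tool_rot'],o['wrist_torque'],o['contact_force'])"
```

```text
[-5.e-04  1.e-04 -1.e+00]
[ 3.6e-03 -1.0e-04 -1.0e+00]
[ 1.6e-03 -3.0e-04 -1.0e+00]
[ 9.7e-03 -1.0e-04 -1.0e+00]
t: 11.78
tool_pos: [0.5917, 0.1475, 0.0666]
tool_rot: [0.33, 1.54, -0.329]
contact_force: [-13.9, -2.5, 35.5]
opening: 0.0183
[0.59171008 0.1474735  0.06655909] [ 0.32972148  1.54047585 -0.32867333] [-0.75865496  2.58863794 -0.08330037] [-13.90688701  -2.46454223  35.54439599]
```

```bash
python3 -m crank '[[[0,0,0,0],[0,0,0,0],[0,0,0,0],[0,0,0,0],[0,0,0,0]]]'
python3 -m crank '[[[0,0,0,0],[0,0,0,0],[0,0,0,0],[0,0,0,0],[0,0,0,0]]]'
python3 - <<'E'
from station import *
from h import *
im,d=get_image('scene')
cv2.imwrite('pics/z6.png',cv2.convertScaleAbs(up(im,381,222,25,12),alpha=4)[...,::-1])
o=get_obs();print(o['wrist_torque'],o['contact_force'],o['tool_pos'])
E
```

```text
t: 12.2
tool_pos: [0.5917, 0.1475, 0.0666]
tool_rot: [0.33, 1.54, -0.329]
contact_force: [-13.5, -2.3, 34.0]
opening: 0.0183
t: 12.62
tool_pos: [0.5917, 0.1475, 0.0665]
tool_rot: [0.33, 1.54, -0.329]
contact_force: [-13.8, -2.0, 35.0]
opening: 0.0182
[-0.77598743  2.56115574 -0.0914741 ] [-12.83836733  -2.79725716  34.2804374 ] [0.59169026 0.14746243 0.0665141 ]
```

View pics/z6.png

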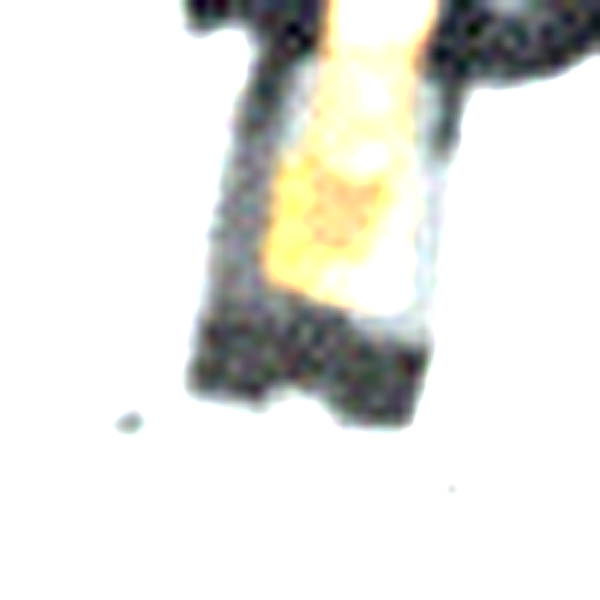

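The picture shows one continuous dark front face from (200,330) to (415,420), with no gap or washer visible, and the notches line up at about (300,395). Force and height are steady, so I'm handing in.

```bash
python3 -c "
from station import *
print(finish_job())"
```

```text
the job is handed in; nothing more can be done
None
```

I picked up the upper die by its grip, turned it about -50° so the notched ends match, felt it onto the two pins and springs, and pressed it fully shut. I handed in at about 12.7 s, still holding it down with about 35 N.

**On the springs:** first contact came at a tool height of 0.0714 m. The force then rose about 2 N per mm, which matches the springs, so the pins were in their holes.

**Shut:** the tool stopped 5 mm lower, at about 0.0666 m, while the force climbed from 13 to 35 N. It then held steady for nearly a second. The last picture shows no gap between the dies and the notches lined up.

**Less clean:**
- A sideways force of about 13 N along x remains, taken by the pins. Moving the tool 3 mm to relieve it tilted the tool about 0.6°, so I put half of that back and about 0.3° remains.
- The arm blocks the top camera, so the shut position was checked by the scene camera, force and height only.
- I could not see the bead once the die covered it. In the last full scene picture, the bench items in view were where they started; I did not measure them.

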